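# Load the drying cabinet and shut it

### The arm

A 7-joint arm with a two-finger parallel gripper is mounted at the origin on a cart in front of the work surface, level with it; the furniture and walls round the work are solid. World frame = base frame: x ahead of the robot, y to its left, z up, the work surface at z = 0. Lengths are in m, angles in rad, forces in N, time in s.
With the tool pointing down it reaches from about 0.4 to 0.85 m from the base axis. Payload 4.5 kg.
Tool frame: the origin (TCP) lies midway between the tips of the shut fingers; the grasp point (between the pads) lies 19 mm behind it; z points along the fingers, y is the direction in which the jaws open and shut (so a half turn about z gives the same grasp; the last joint's range is limited). The gripper opens to 88 mm and grips with 3 to 60 N. Pads are 18 mm wide; open, the fingers measure 123 mm over their backs; the gripper's body (75 mm by 187 mm) begins 45 mm behind the grasp point.
Start: joints at [-1.199, 0.689, -0.195, 1.565, 0.157, 0.902, -0.215], TCP at [0.207, 0.59, 0.239] pointing down, gripper open.
Joint ranges: [-3.01, 3.01], [-0.46, 2.08], [-1.47, 1.51], [0.13, 2.56], [-1, 4.14], [0.04, 2.09], [-2.66, 2.66]. Speed limits (rad/s): [2.57, 2.57, 3.14, 3.14, 3.14, 3.14, 3.14].

### API

Orientations are given as a unit quaternion [x, y, z, w].
In Python, from plant import r gives the robot as it stands. The module is installed in compiled form; this text tells all that it offers.
- The arm moves only by the shell command python3 -m jog 'ROWS' [FORCE]. ROWS is JSON, a list of rows, each an object with "translation": the shift along the tool's x, y, z in units of 40 mm (1.0 is 40 mm), a list of three; "twist": the turn about the tool's z in units of 6 degrees (1.0 is 6 degrees); "claw": the opening in per cent of the stroke, from 0 (shut) to 100 (fully open). A call has 1 to 20 rows; each row shifts and turns the commanded pose from where the row before left it, along the tool's axes as they then stand; what a row does not reach is not made up. A row lasts 1/12 s, in which the tool goes at most 41.7 mm and 7.16 degrees, less where a joint would pass 70% of its speed; a pose out of reach is approached as far as the arm can. A call is refused whole if a number of a shift passes 1 or a number of a turn 1, either way. A call with a gripper value outside its range is refused whole. The fingers move at their own pace and stop on an object; FORCE is the grip in N (left out, the last holds). Time passes only in rows, so rows that do not move let the fingers close. It gives the time, the measured TCP pose, the force and the opening at its end, in the units of the state.
- r.get_state(): the state, without advancing time (a new reading comes with each control period).
- r.snapshot(name): name is "side" or "top" or "wrist"; returns a dict with "img" (400x640x3 uint8, red, green, blue), "fx", "fy", "cx", "cy" (pixels), "origin" and "rotation" of the camera in the world; the wrist camera has in their place "T_tool_cam" (4x4, takes a point from camera to tool coordinates, whose origin is the TCP and whose axes are the flange's). Camera axes: x right, y up, looking along -z (the intrinsics and any distortion apply to the point x, -y, -z); pixel columns grow to the right and rows downward; lengths in m; the calibration is good to about 2 mm. A picture is of the moment at which its call begins: read the wrist's pose just before it. There is no depth.
- r.finish_job(): hands the job in, once; it reports no verdict.
Trained networks look in the newest picture that a camera, given by its name, has taken for a name from the list of things; names that differ only in an ending like _2 or _b are one class to them, and where a whole thing is asked for, a point or a joint stands for the part that bears it (a point fixed in the world has none). Each returns a list of dicts, best first, with "confidence" (0 to 1); they miss things now and then, are a little off and sometimes report something else, mostly with a low value. They report only what shows in the picture. A call takes as long as a camera call.
- r.spot_in(label, camera): "rect" ([left, top, right, bottom] in pixels, round what is visible of it).
- r.spot_point(label, camera): "location" ([row, column] in pixels: a listed point, or the origin of a listed thing).
The state is a dict: "clock": time; "q": joint angles; "qd": joint speeds; "joint_torque": joint torques, N m; "tool_pos": TCP position; "eef_rot": TCP orientation; "contact_force": force on the tool from outside, world axes, zero at the start; "moment": the same for the moment, N m; "opening": opening from 0.0 (shut) to 1.0 (fully open).
Only numpy, scipy, OpenCV 4.12 (cv2) and the standard library are available. Lean on these libraries where they do the work, as an engineer would, in place of code of your own. Each camera call takes 0.05 s, during which the arm holds its last target. There are 200 camera calls.

### The job

Lay the small pale rock specimen on the pulled-out tray of the drying cabinet and push the tray fully home, until it clicks in on its catch. Then swing the cabinet door shut, without slamming it, until it seats fully on its roller catch. Leave the other things on the desk where they stand.

Things in the scene. Friction and masses are not known exactly. Their poses are not given: they have to be found in the camera images.
- specimen: small pale rock hand specimen, 21 x 35 x 13 mm along its own x, y, z, about 25 g, lying flat on the thin black mat to the left of the cabinet (mat top 3.5 mm above the desk); origin at the centre of its underside; pick it from above across its 21 mm (fingers closing along its x)
- dark_rock: larger dark grey rock, 32 x 57 x 20 mm, origin at the centre of its underside; also on the mat, a bystander (it and the specimen may swap places)
- jar: small glass sample jar with black screw lid, 42 mm across, 62 mm high, origin at the centre of its underside; a bystander at the front right of the cabinet
- cabinet: white bench drying cabinet, fixed to the desk: 160 mm deep (x), 260 mm wide (y), 150 mm high; origin at the centre of its underside, x points from its front to its back (away from the robot), y to its left. The lower 62 mm is the plinth with the controls; above it is the chamber, open to the front: 216 mm wide, from 62 to 136 mm high. A black damper knob, 30 mm across, stands 12 mm above its top near the back, left of the middle
- cabinet_front (a point): middle of the chamber's front opening, in the front plane of the cabinet, 106 mm above the desk; axes as the cabinet's
- tray (a joint): how far the steel tray is pulled out of the chamber towards the front, in m: 0 = fully home on its catch, 0.12 = all the way out. The runners rub (about 1.5 N); over the last 12 mm a sprung roller must be overrun, about 7 N in all, after which the tray snaps home by itself and is held there by about 5 N. A tray left farther out than this keeps the door from shutting
- tray_floor (a point): middle of the tray's floor, on its upper side, 82 mm above the desk; moves with the tray, axes as the cabinet's. The tray measures 135 mm (x) by 196 mm (y), with side and back walls 14 mm high; the floor is slotted sheet steel. At the start this point lies 37 to 53 mm in front of the cabinet's front plane, and the door stands open to the left of the tray
- tray_front (a point): middle of the outer (robot) side of the pull at the middle of the tray's front flange, 22 mm above the tray floor (104 mm above the desk); the pull is a plain steel bar, 90 mm wide (y) and 20 mm high, 8 mm proud of the flange; the flange is 196 mm wide and its rolled edge is 40 mm above the tray floor. Push here, towards cabinet +x. With the tray home the flange is level with the front plane of the cabinet, so this point then lies 8 mm in front of that plane
- door (a joint): opening angle of the door in rad: 0 = shut and seated on its catch, pi/2 = standing straight out to the front, more = swung further out to the left. It turns about a vertical hinge at the left (cabinet +y) end of the front and stays where it is left (0.12 N m friction). It meets the sprung roller of its catch at about 0.05 rad and needs about 1.4 N m (8 N pushed 170 mm from the hinge) to go over it; then it snaps shut against its stop
- door_hinge (a point): point on the door's hinge axis at mid height of the door, 106 mm above the desk; turns with the door: its -y axis points along the door from the hinge to the free edge (256 mm away), its -x axis points out of the door's outer face
- door_face (a point): point on the outer face of the door, 170 mm from the hinge axis, 106 mm above the desk; axes as door_hinge. The door is 16 mm thick with a slightly recessed glass pane (2 mm behind the outer face), from 64 to 148 mm above the desk, its outer face lies 6 mm in front of the hinge axis; an upright bar handle stands 33 mm out of the face, 236 mm from the hinge axis

How it is judged:
By the outcome, as a careful person would: the job done as asked, in the order asked, and still so for the second after the job is handed in, with the robot touching nothing.
It also fails if it takes over 66 s, if anything falls off the work surface, if the arm or the gripper's body presses on something with over 40 N, if the wrist force passes 120 N, or if a joint passes its speed limit or range.

## Working session

There is one attempt and no reset: what is moved stays moved. The work goes in short steps, Python scripts to look and compute and a shell command to move; the robot and the scene stay as the last step left them, time stands still between calls to the robot, and variables do not carry over. Pictures are saved under pics/ and viewed, about 8 in all and at most 12, crops included, and the job is handed in when it is done.

```bash
mkdir -p pics; cat > h.py <<'E'
import numpy as np, cv2
from scipy.spatial.transform import Rotation as R
from plant import r
def cam(name):
    st=r.get_state(); s=r.snapshot(name)
    if 'origin' in s: o=np.array(s['origin']); M=np.array(s['rotation'])
    else:
        T=np.eye(4); T[:3,:3]=R.from_quat(st['eef_rot']).as_matrix(); T[:3,3]=st['tool_pos']
        T=T@np.array(s['T_tool_cam']); o=T[:3,3]; M=T[:3,:3]
    if M.shape!=(3,3): M=R.from_quat(M).as_matrix()
    s['o'],s['M']=o,M; return s
def ray(s,row,col):
    d=np.array([(col-s['cx'])/s['fx'],-(row-s['cy'])/s['fy'],-1.]); return s['M']@d
def onz(s,row,col,z):
    d=ray(s,row,col); return s['o']+d*(z-s['o'][2])/d[2]
def proj(s,p):
    c=s['M'].T@(np.array(p)-s['o']); return [s['cy']-s['fy']*c[1]/-c[2], s['cx']+s['fx']*c[0]/-c[2]]
def save(s,n): cv2.imwrite('pics/'+n+'.png',s['img'][:,:,::-1])
E
python3 - <<'E'
from h import *
np.set_printoptions(precision=4,suppress=True)
print(r.get_state())
Z=dict(specimen=.0035,dark_rock=.0035,jar=0,cabinet=0,cabinet_front=.106,tray_floor=.082,tray_front=.104,door_hinge=.106,door_face=.106)
for c in ['top','side','wrist']:
    s=cam(c); save(s,c+'0'); print(c,[k for k in s if k!='img'],s['o'],s['fx'],s['M'].ravel())
    for l,z in Z.items():
        for d in r.spot_point(l,c)[:2]: print(l,round(d['confidence'],2),np.round(d['location'],1),onz(s,*d['location'],z))
im=np.vstack([cv2.imread('pics/top0.png'),cv2.imread('pics/side0.png')]); cv2.imwrite('pics/a.png',cv2.resize(im,(600,750))[:750])
E
```

```text
{'clock': 0.0, 'q': array([-1.1992,  0.69  , -0.1945,  1.5663,  0.1573,  0.9025, -0.2151]), 'qd': array([ 0.0007, -0.0015,  0.0023,  0.0011,  0.0014, -0.0005,  0.0002]), 'joint_torque': array([ -0.    , -52.7556,  -1.2664, -15.3424,  -0.0525,   0.0065,
         0.0002]), 'tool_pos': array([0.207 , 0.5891, 0.2379]), 'eef_rot': array([ 0.168 ,  0.9858, -0.0009, -0.0001]), 'contact_force': array([-0.1617,  0.5031,  0.4156]), 'moment': array([ 0.0102, -0.0347, -0.0176]), 'opening': 1.0034878207235431}
top ['fx', 'fy', 'cx', 'cy', 'origin', 'rotation', 'o', 'M'] [ 0.3334 -0.0431  1.3443] 461.90744088287744 [ 0.0143  0.9919 -0.1262 -0.9999  0.014  -0.0027 -0.0009  0.1263  0.992 ]
specimen 0.64 [235.8 209.6] [0.3942 0.2742 0.0035]
dark_rock 0.46 [198.5 223.2] [0.5037 0.2391 0.0035]
dark_rock 0.31 [247.8 424.6] [ 0.3685 -0.3482  0.0035]
jar 0.72 [248.7 422.7] [ 0.3659 -0.3435  0.    ]
jar 0.18 [161.5 361.3] [ 0.6205 -0.1652  0.    ]
cabinet 0.59 [163.4 362.2] [ 0.6148 -0.1678  0.    ]
cabinet_front 0.83 [178.  366.9] [ 0.5524 -0.1709  0.106 ]
tray_floor 0.74 [200.8 366.6] [ 0.493  -0.1726  0
[... 420 characters left out ...]
 [314.5 339.6] [0.3939 0.2826 0.0035]
dark_rock 0.73 [295.8 290.4] [0.4984 0.2492 0.0035]
dark_rock 0.56 [182.6 338.3] [ 0.5521 -0.389   0.0035]
cabinet 0.62 [213.5 295.7] [ 0.6116 -0.1315  0.    ]
cabinet_front 0.73 [175.4 323.6] [ 0.54   -0.1609  0.106 ]
tray_floor 0.56 [179.1 342.5] [ 0.4993 -0.21    0.082 ]
tray_front 0.73 [178.2 369. ] [ 0.4202 -0.1734  0.104 ]
tray_front 0.3 [313.6 335.7] [0.37   0.4154 0.104 ]
door_hinge 0.75 [190. 323.] [ 0.5139 -0.0559  0.106 ]
door_face 0.76 [197.7 389.1] [ 0.3515 -0.0448  0.106 ]
wrist ['fx', 'fy', 'cx', 'cy', 'T_tool_cam', 'o', 'M'] [0.1379 0.6138 0.3853] 312.08019173906246 [ 0.3305 -0.9041 -0.271   0.9438  0.3168  0.0944  0.0005 -0.287   0.9579]
```

View pics/top0.png

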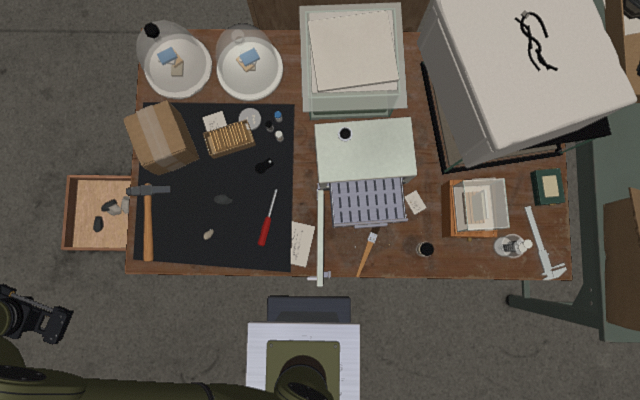

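View pics/side0.png

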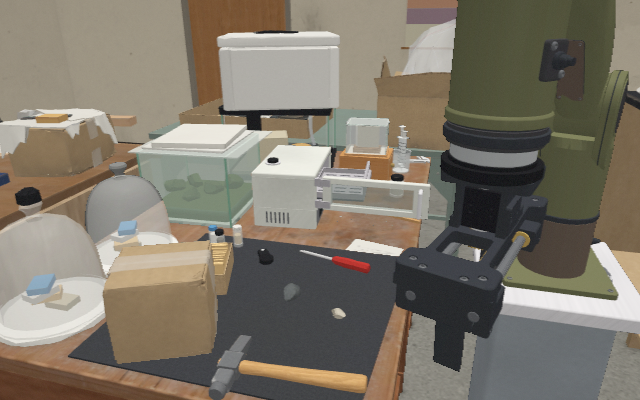

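The top view shows the specimen (pale) at about (208,235) px and the dark rock at (222,199). The door stands straight out at column 320, with the tray to its right and the jar at (425,249). The side view agrees, so I'm moving above the specimen.

```bash
python3 -m jog '[{"translation":[-0.7,-0.58,0.12],"twist":0,"claw":100},{"translation":[-0.7,-0.58,0.12],"twist":0,"claw":100},{"translation":[-0.7,-0.58,0.12],"twist":0,"claw":100},{"translation":[-0.7,-0.58,0.12],"twist":0,"claw":100},{"translation":[-0.7,-0.58,0.12],"twist":0,"claw":100},{"translation":[-0.7,-0.58,0.12],"twist":0,"claw":100},{"translation":[-0.7,-0.58,0.12],"twist":0,"claw":100},{"translation":[-0.7,-0.58,0.12],"twist":0,"claw":100},{"translation":[-0.7,-0.58,0.12],"twist":0,"claw":100},{"translation":[-0.7,-0.58,0.12],"twist":0,"claw":100},{"translation":[0,0,0],"twist":0,"claw":100},{"translation":[0,0,0],"twist":0,"claw":100}]' 20
python3 - <<'E'
from h import *
np.set_printoptions(precision=4,suppress=True)
s=cam('wrist'); save(s,'w1')
b=r.spot_in('specimen','wrist'); print(b[:2]); p=r.spot_point('specimen','wrist')[:2]
for d in p: print(d,onz(s,*d['location'],.0035))
if b:
    x0,y0,x1,y1=[int(v) for v in b[0]['rect']]; x0-=8;y0-=8;x1+=8;y1+=8
    g=cv2.cvtColor(s['img'],cv2.COLOR_RGB2GRAY)[max(y0,0):y1,max(x0,0):x1]
    t,m=cv2.threshold(g,0,255,cv2.THRESH_OTSU)
    c=max(cv2.findContours(m,0,2)[0],key=cv2.contourArea)[:,0]
    P=np.array([onz(s,v+max(y0,0),u+max(x0,0),.009)[:2] for u,v in c],np.float32)
    print('minrect',cv2.minAreaRect(P*1000))
E
```

```text
clock: 2.5
tool_pos: [0.3958, 0.2757, 0.1906]
eef_rot: [0.171, 0.985, -0.001, 0.0]
contact_force: [-0.4, 0.9, -0.1]
opening: 1.001
[{'rect': [317.4, 164.2, 337.4, 192.6], 'confidence': 0.93}]
{'location': [175.4, 327.2], 'confidence': 0.97} [0.3975 0.2817 0.0035]
minrect ((396.978515625, 280.0405578613281), (19.247880935668945, 32.53734588623047), 30.88660430908203)
```

View pics/w1.png

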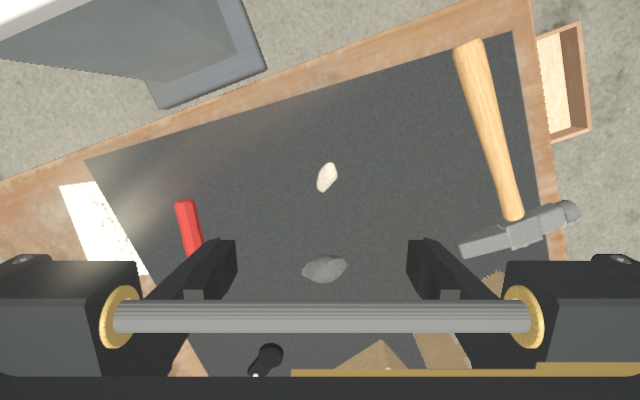

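```bash
python3 -m jog '[{"translation":[0,0.1,0.2],"twist":0,"claw":80},{"translation":[0,0,0.4],"twist":1,"claw":80},{"translation":[0,0,0.4],"twist":1,"claw":80},{"translation":[0,0,0.4],"twist":1,"claw":80},{"translation":[0,0,0.3],"twist":1,"claw":80},{"translation":[0,0,0.1],"twist":1,"claw":80},{"translation":[0,0,0],"twist":0,"claw":80},{"translation":[0,0,0],"twist":0,"claw":80}]'
cat > spec.py <<'E'
from h import *
np.set_printoptions(precision=4,suppress=True)
st=r.get_state(); s=cam('wrist'); save(s,'w2')
b=r.spot_in('specimen','wrist'); print(b[:2])
for d in r.spot_point('specimen','wrist')[:2]: print(d,onz(s,*d['location'],.0035))
x0,y0,x1,y1=[int(v) for v in b[0]['rect']]; x0-=8;y0-=8;x1+=8;y1+=8
g=cv2.cvtColor(s['img'],cv2.COLOR_RGB2GRAY)[y0:y1,x0:x1]
t,m=cv2.threshold(g,0,255,cv2.THRESH_OTSU)
v,u=np.nonzero(m); P=np.array([onz(s,b_+y0,a+x0,.009)[:2] for a,b_ in zip(u,v)])
w,V=np.linalg.eigh(np.cov(P.T)); print('cen',P.mean(0),'short',V[:,0],np.degrees(np.arctan2(V[1,0],V[0,0])),4*w**.5)
c=max(cv2.findContours(m,0,2)[0],key=cv2.contourArea)[:,0]
print('minrect',cv2.minAreaRect(np.array([onz(s,v+y0,u+x0,.009)[:2]*1000 for u,v in c],np.float32)))
M=R.from_quat(st['eef_rot']).as_matrix(); print('tool y deg',np.degrees(np.arctan2(M[1,1],M[0,1])),'tool z',M[:,2])
print('delta tool units',M.T@(np.r_[P.mean(0),.013-.006]-st['tool_pos'])/.04)
E
python3 spec.py
```

```text
clock: 3.32
tool_pos: [0.3951, 0.2831, 0.1183]
eef_rot: [0.415, 0.91, -0.0, -0.0]
contact_force: [-0.7, -0.3, 0.3]
opening: 0.801
[]
{'location': [198.1, 320.3], 'confidence': 0.84} [0.3972 0.2798 0.0035]Traceback (most recent call last):
  File "spec.py", line 6, in <module>
    x0,y0,x1,y1=[int(v) for v in b[0]['rect']]; x0-=8;y0-=8;x1+=8;y1+=8
                                 ~^^^
IndexError: list index out of range
```

```bash
sed -i "s/^x0,y0,x1,y1=.*/p=r.spot_point('specimen','wrist')[0]['location']; x0,y0,x1,y1=int(p[1])-45,int(p[0])-45,int(p[1])+45,int(p[0])+45/" spec.py; python3 spec.py
```

```text
[{'rect': [308.0, 179.1, 335.5, 215.2], 'confidence': 0.66}]
{'location': [198.3, 321.1], 'confidence': 0.76} [0.3988 0.2796 0.0035]
cen [0.3972 0.2808] short [-0.6782 -0.7349] -132.70508802560465 [0.0187 0.0332]
minrect ((397.6844482421875, 280.71142578125), (18.808088302612305, 32.18690872192383), 40.26844024658203)
tool y deg 40.810537603510475 tool z [ 0.0006  0.001  -1.    ]
delta tool units [-0.0585 -0.0044  2.8014]
```

View pics/w2.png

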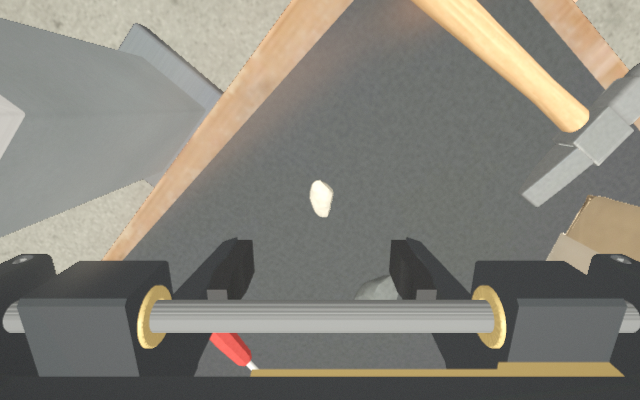

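The specimen is at (320,198) px, centred between the fingers, with its short axis within about 5° of the jaws. Next is descend and grip.

```bash
python3 -m jog '[{"translation":[-0.06,0,0.7],"twist":-0.6,"claw":70},{"translation":[0,0,0.8],"twist":0,"claw":60},{"translation":[0,0,0.7],"twist":0,"claw":55},{"translation":[0,0,0.4],"twist":0,"claw":55},{"translation":[0,0,0.2],"twist":0,"claw":55},{"translation":[0,0,0],"twist":0,"claw":55},{"translation":[0,0,0],"twist":0,"claw":0},{"translation":[0,0,0],"twist":0,"claw":0},{"translation":[0,0,0],"twist":0,"claw":0},{"translation":[0,0,0],"twist":0,"claw":0},{"translation":[0,0,0],"twist":0,"claw":0},{"translation":[0,0,0],"twist":0,"claw":0}]' 20
```

```text
clock: 4.67
tool_pos: [0.3977, 0.2803, 0.0073]
eef_rot: [0.389, 0.921, 0.001, 0.0]
contact_force: [-0.7, -0.3, 3.9]
opening: 0.19
```

```bash
python3 -m jog '[{"translation":[0,0,-0.5],"twist":0,"claw":0},{"translation":[0,0,-0.7],"twist":0,"claw":0},{"translation":[0,0,-0.7],"twist":-0.9,"claw":0},{"translation":[0,0,-0.7],"twist":-0.9,"claw":0},{"translation":[0,0,-0.7],"twist":-0.9,"claw":0},{"translation":[0,0,-0.7],"twist":-0.9,"claw":0},{"translation":[0,0,-0.7],"twist":-0.9,"claw":0},{"translation":[0,0,-0.7],"twist":-0.9,"claw":0},{"translation":[0,0,-0.4],"twist":-0.9,"claw":0},{"translation":[0,0,-0.2],"twist":-0.9,"claw":0},{"translation":[0,0,0],"twist":-0.4,"claw":0},{"translation":[0,0,0],"twist":0,"claw":0}]'
python3 -m jog '[{"translation":[-0.17,-0.6,0],"twist":0,"claw":0},{"translation":[-0.17,-0.87,0],"twist":0,"claw":0},{"translation":[-0.17,-0.87,0],"twist":0,"claw":0},{"translation":[-0.17,-0.87,0],"twist":0,"claw":0},{"translation":[-0.17,-0.87,0],"twist":0,"claw":0},{"translation":[-0.17,-0.87,0],"twist":0,"claw":0},{"translation":[-0.17,-0.87,0],"twist":0,"claw":0},{"translation":[-0.17,-0.87,0],"twist":0,"claw":0},{"translation":[-0.17,-0.87,0],"twist":0,"claw":0},{"translation":[-0.17,-0.87,0],"twist":0,"claw":0},{"translation":[-0.17,-0.87,0],"twist":0,"claw":0},{"translation":[-0.17,-0.87,0],"twist":0,"claw":0},{"translation":[-0.17,-0.87,0],"twist":0,"claw":0},{"translation":[0,-0.3,0],"twist":0,"claw":0},{"translation":[0,0,0],"twist":0,"claw":0},{"translation":[0,0,0],"twist":0,"claw":0}]'
cat > look.py <<'E'
from h import *
np.set_printoptions(precision=4,suppress=True)
import sys
Z=dict(specimen=.0835,jar=0,cabinet_front=.106,tray_floor=.082,tray_front=.104,door_hinge=.106,door_face=.106)
for c in sys.argv[2:]:
    s=cam(c); save(s,c+sys.argv[1]); print(c)
    for l,z in Z.items():
        for d in r.spot_point(l,c)[:2]:
            if d['confidence']>.3: print(l,round(d['confidence'],2),np.round(d['location'],1),onz(s,*d['location'],z))
E
python3 look.py 3 wrist top side; python3 -c "
from h import *;s=r.get_state();print(s['q'],s['tool_pos'],R.from_quat(s['eef_rot']).as_matrix().round(3).tolist())"
```

```text
clock: 5.67
tool_pos: [0.3974, 0.2797, 0.2474]
eef_rot: [0.001, 1.0, 0.0, 0.001]
contact_force: [0.4, 0.6, -0.1]
opening: 0.191
clock: 7.0
tool_pos: [0.4838, -0.1734, 0.2462]
eef_rot: [0.002, 1.0, 0.001, -0.001]
contact_force: [-0.4, 0.7, -0.6]
opening: 0.194
wrist
specimen 0.67 [251.4 323.8] [ 0.5622 -0.171   0.0835]
jar 0.67 [ 64.4 177.9] [ 0.3635 -0.3396  0.    ]
cabinet_front 0.6 [239.4 326.8] [ 0.538  -0.1682  0.106 ]
tray_front 0.92 [118.5 311.5] [ 0.4212 -0.182   0.104 ]
door_hinge 0.57 [222.2 454.3] [ 0.5202 -0.043   0.106 ]
door_face 0.58 [ 28.  488.8] [ 0.3493 -0.0348  0.106 ]
top
cabinet_front 0.66 [178.5 365.2] [ 0.551  -0.1663  0.106 ]
tray_floor 0.83 [202.5 366.9] [ 0.4883 -0.1734  0.082 ]
tray_front 0.89 [226.  372.4] [ 0.4222 -0.186   0.104 ]
tray_front 0.7 [202.3 365.4] [ 0.486  -0.1671  0.104 ]
door_hinge 0.56 [192.9 319.2] [ 0.5097 -0.0418  0.106 ]
side
jar 0.7 [192.7 319.4] [ 0.5898 -0.2974  0.    ]
tray_floor 0.67 [183.6 338.6] [ 0.5016 -0.1725  0.082 ]
tray_front 0.84 [176.9 373.6] [ 0.4102 -0.1864  0.104 ]
door_hinge 0.72 [191.6 317.7] [ 0.5235 -0.0423  0.106 ]
door_face 0.76 [198.2 390.2] [ 0.3486 -0.0423  0.106 ]
[ 0.52993693  0.55784641 -0.43442167  1.8774452   0.32371072  0.77572436
  1.4879615 ] [ 0.48449691 -0.17386506  0.24668675] [[-1.0, 0.003, 0.0], [0.003, 1.0, 0.0], [-0.0, 0.0, -1.0]]
```

View pics/wrist3.png

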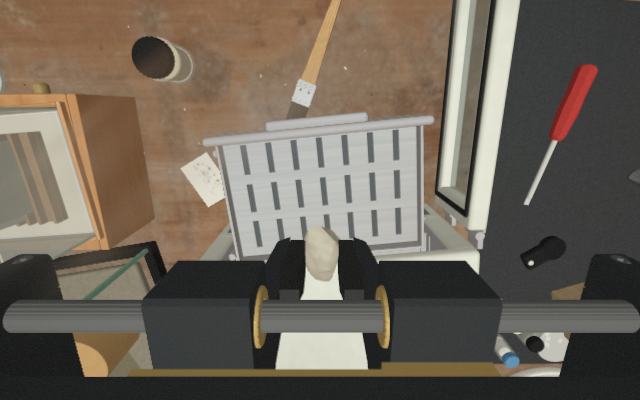

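The wrist view shows the rock held at (322,252), the tray below with its flange edge running from (205,143) to (433,120), the pull at (316,122), the jar at (160,60) and the door at column 490. The cabinet is yawed about +6°. I'm lowering onto the tray.

```bash
python3 - <<'E'
from h import *
s=cam('wrist'); a=onz(s,143,205,.122);b=onz(s,120,433,.122); print(a,b,np.degrees(np.arctan2(-(b-a)[0],(b-a)[1])))
a=onz(s,118,366,.114);b=onz(s,125,268,.114); print(a,b)
E
python3 -m jog '[{"translation":[0,0,0.5],"twist":-0.5,"claw":0},{"translation":[0,0,0.6],"twist":-0.5,"claw":0},{"translation":[0,0,0.6],"twist":0,"claw":0},{"translation":[0,0,0.6],"twist":0,"claw":0},{"translation":[0,0,0.5],"twist":0,"claw":0},{"translation":[0,0,0.4],"twist":0,"claw":0},{"translation":[0,0,0.3],"twist":0,"claw":0},{"translation":[0,0,0.2],"twist":0,"claw":0},{"translation":[0,0,0.1],"twist":0,"claw":0},{"translation":[0,0,0.1],"twist":0,"claw":0},{"translation":[0,0,0],"twist":0,"claw":0},{"translation":[0,0,0],"twist":0,"claw":0}]'
```

```text
[ 0.44170456 -0.2741237   0.122     ] [ 0.42284546 -0.07977147  0.122     ] 5.542382451434055
[ 0.42140602 -0.13523849  0.114     ] [ 0.42716511 -0.22046313  0.114     ]
clock: 9.25
tool_pos: [0.4848, -0.1739, 0.0911]
eef_rot: [-0.051, 0.999, -0.0, 0.0]
contact_force: [0.5, 0.2, -1.1]
opening: 0.185
```

```bash
python3 -m jog '[{"translation":[0,0,0.07],"twist":0,"claw":0},{"translation":[0,0,0.04],"twist":0,"claw":0},{"translation":[0,0,0],"twist":0,"claw":0},{"translation":[0,0,0],"twist":0,"claw":0}]'
```

```text
clock: 9.58
tool_pos: [0.4847, -0.1739, 0.0865]
eef_rot: [-0.051, 0.999, -0.0, 0.0]
contact_force: [0.0, -0.4, -0.4]
opening: 0.188
```

```bash
python3 -m jog '[{"translation":[0,0,0.03],"twist":0,"claw":0},{"translation":[0,0,0],"twist":0,"claw":0},{"translation":[0,0,0],"twist":0,"claw":10},{"translation":[0,0,0],"twist":0,"claw":22},{"translation":[0,0,0],"twist":0,"claw":28},{"translation":[0,0,0],"twist":0,"claw":36},{"translation":[0,0,0],"twist":0,"claw":45},{"translation":[0,0,0],"twist":0,"claw":45},{"translation":[0,0,-0.3],"twist":0,"claw":45},{"translation":[0,0,-0.6],"twist":0,"claw":45},{"translation":[0,0,-0.8],"twist":0,"claw":45},{"translation":[0,0,-0.8],"twist":0,"claw":45},{"translation":[0,0,-0.4],"twist":0,"claw":45},{"translation":[0,0,0],"twist":0,"claw":45}]'
python3 look.py 4 wrist
```

```text
clock: 10.75
tool_pos: [0.4866, -0.1742, 0.2044]
eef_rot: [-0.051, 0.999, -0.001, 0.003]
contact_force: [0.7, 1.1, -0.9]
opening: 0.451
wrist
specimen 0.84 [187.  320.8] [ 0.4829 -0.1756  0.0835]
jar 0.8 [ 38.2 170.6] [ 0.3653 -0.3412  0.    ]
cabinet_front 0.59 [258.1 324.8] [ 0.5402 -0.1662  0.106 ]
tray_floor 0.81 [202.5 323.6] [ 0.4974 -0.1716  0.082 ]
tray_front 0.79 [116.1 323.2] [ 0.4216 -0.18    0.104 ]
door_hinge 0.64 [250.5 469.1] [ 0.5201 -0.0432  0.106 ]
door_face 0.59 [ 30.4 541.7] [ 0.348  -0.0335  0.106 ]
```

View pics/wrist4.png

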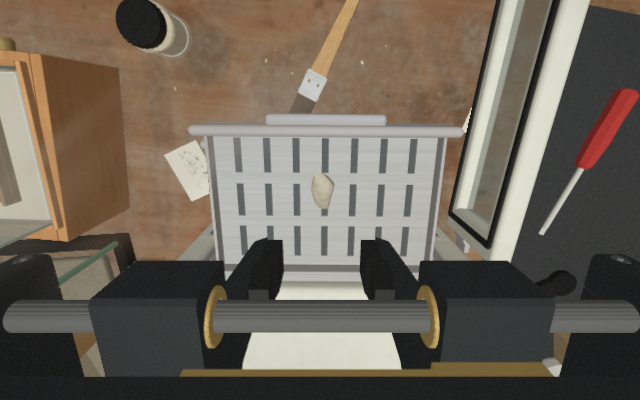

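The rock lies flat in mid-tray at (322,190), and the flange is now square to the image, so the tool is aligned with the cabinet. Next is shut the fingers, back off in front of the pull at (325,120), and go down.

```bash
python3 -m jog '[{"translation":[0.4,0,0],"twist":0,"claw":30},{"translation":[0.7,0,0],"twist":0,"claw":10},{"translation":[0.7,0,0],"twist":0,"claw":0},{"translation":[0.6,0,0],"twist":0,"claw":0},{"translation":[0.2,0,0.2],"twist":0,"claw":0},{"translation":[0,0,0.6],"twist":0,"claw":0},{"translation":[0,0,0.7],"twist":0,"claw":0},{"translation":[0,0,0.6],"twist":0,"claw":0},{"translation":[0,0,0.35],"twist":0,"claw":0},{"translation":[0,0,0.1],"twist":0,"claw":0},{"translation":[0,0,0],"twist":0,"claw":0},{"translation":[0,0,0],"twist":0,"claw":0}]'
python3 look.py 5 wrist
```

```text
clock: 12.15
tool_pos: [0.3812, -0.1843, 0.0992]
eef_rot: [-0.051, 0.999, 0.0, -0.0]
contact_force: [0.8, 0.2, -0.9]
opening: 0.006
wrist
jar 0.57 [157.7 127.4] [ 0.3631 -0.3406  0.    ]
tray_front 0.9 [324.2 323.9] [ 0.4203 -0.1793  0.104 ]
door_face 0.7 [159.9 125.5] [ 0.3406 -0.2776  0.106 ]
```

```bash
python3 -m jog '[{"translation":[-0.2,0,0],"twist":0,"claw":0},{"translation":[-0.2,0,0],"twist":0,"claw":0},{"translation":[-0.1,0,0],"twist":0,"claw":0},{"translation":[-0.1,0,0],"twist":0,"claw":0},{"translation":[-0.1,0,0],"twist":0,"claw":0},{"translation":[-0.1,0,0],"twist":0,"claw":0},{"translation":[-0.1,0,0],"twist":0,"claw":0},{"translation":[-0.15,0,0],"twist":0,"claw":0},{"translation":[-0.15,0,0],"twist":0,"claw":0},{"translation":[-0.2,0,0],"twist":0,"claw":0},{"translation":[-0.2,0,0],"twist":0,"claw":0},{"translation":[-0.2,0,0],"twist":0,"claw":0},{"translation":[-0.2,0,0],"twist":0,"claw":0},{"translation":[-0.2,0,0],"twist":0,"claw":0},{"translation":[-0.2,0,0],"twist":0,"claw":0},{"translation":[-0.2,0,0],"twist":0,"claw":0},{"translation":[-0.2,0,0],"twist":0,"claw":0},{"translation":[-0.15,0,0],"twist":0,"claw":0},{"translation":[-0.1,0,0],"twist":0,"claw":0},{"translation":[0,0,0],"twist":0,"claw":0}]'
python3 look.py 6 wrist
```

```text
clock: 14.22
tool_pos: [0.5042, -0.1714, 0.0992]
eef_rot: [-0.051, 0.999, 0.0, 0.001]
contact_force: [0.2, 1.2, 0.8]
opening: 0.006
wrist
specimen 0.59 [350.2 317.7] [ 0.5796 -0.1662  0.0835]
cabinet_front 0.97 [323.9 326.4] [ 0.5414 -0.1652  0.106 ]
cabinet_front 0.47 [310.7 569.2] [ 0.5202 -0.0394  0.106 ]
tray_floor 0.76 [363. 321.] [ 0.5909 -0.1629  0.082 ]
tray_front 0.68 [324.5 325.8] [ 0.5434 -0.1652  0.104 ]
door_hinge 0.7 [308.8 566.2] [ 0.5192 -0.0413  0.106 ]
```

View pics/wrist6.png

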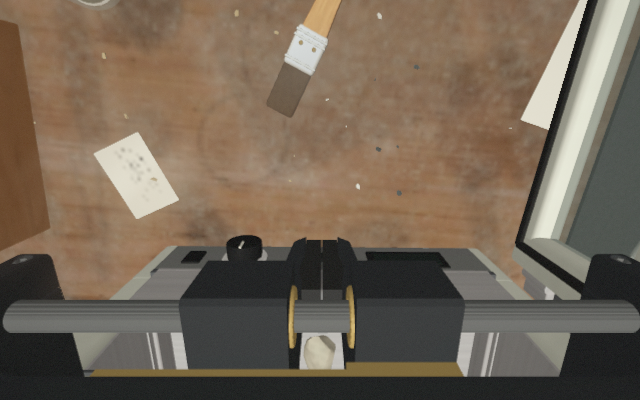

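The rock shows at (319,350) through the fingers. The tray has moved in about 97 mm, with roughly 15 mm left, so I'm pushing over the catch in small steps.

```bash
python3 -m jog '[{"translation":[-0.08,0,0],"twist":0,"claw":0},{"translation":[-0.08,0,0],"twist":0,"claw":0},{"translation":[-0.08,0,0],"twist":0,"claw":0},{"translation":[0,0,0],"twist":0,"claw":0}]';python3 -m jog '[{"translation":[-0.05,0,0],"twist":0,"claw":0},{"translation":[-0.05,0,0],"twist":0,"claw":0},{"translation":[0,0,0],"twist":0,"claw":0}]'
```

```text
clock: 14.95
tool_pos: [0.5116, -0.1711, 0.099]
eef_rot: [-0.051, 0.999, -0.0, -0.001]
contact_force: [-2.1, -0.5, 2.4]
opening: 0.007
clock: 15.2
tool_pos: [0.5133, -0.171, 0.0988]
eef_rot: [-0.051, 0.999, -0.0, -0.003]
contact_force: [-6.9, 0.3, 5.2]
opening: 0.003
```

```bash
python3 -m jog '[{"translation":[-0.05,0,0],"twist":0,"claw":0},{"translation":[-0.05,0,0],"twist":0,"claw":0},{"translation":[0,0,0],"twist":0,"claw":0}]';python3 -m jog '[{"translation":[-0.05,0,0],"twist":0,"claw":0},{"translation":[-0.05,0,0],"twist":0,"claw":0},{"translation":[0,0,0],"twist":0,"claw":0}]'
```

```text
clock: 15.45
tool_pos: [0.521, -0.1701, 0.0992]
eef_rot: [-0.051, 0.999, 0.0, 0.001]
contact_force: [1.3, -0.3, -0.3]
opening: 0.004
clock: 15.7
tool_pos: [0.5229, -0.1699, 0.099]
eef_rot: [-0.051, 0.999, -0.0, -0.001]
contact_force: [-4.3, 0.9, 3.3]
opening: 0.006
```

```bash
python3 -m jog '[{"translation":[-0.05,0,0],"twist":0,"claw":0},{"translation":[-0.05,0,0],"twist":0,"claw":0},{"translation":[0,0,0],"twist":0,"claw":0}]'
```

```text
clock: 15.95
tool_pos: [0.5229, -0.1699, 0.0987]
eef_rot: [-0.051, 0.999, -0.0, -0.005]
contact_force: [-11.7, -0.0, 9.4]
opening: 0.006
```

Force climbs to 11.7 N with no motion at x = 0.523, where the tray's stop should be (about 0.524). The tray is home. Now I'm retreating and looking.

```bash
python3 -m jog '[{"translation":[0.3,0,0],"twist":0,"claw":0},{"translation":[0.6,0,0],"twist":0,"claw":0},{"translation":[0.7,0,0],"twist":0,"claw":0},{"translation":[0.7,0,-0.5],"twist":0,"claw":0},{"translation":[0.4,0,-0.7],"twist":0,"claw":0},{"translation":[0,0.3,-0.8],"twist":0,"claw":0},{"translation":[0,0.7,-0.6],"twist":0,"claw":0},{"translation":[0,0.7,-0.4],"twist":0,"claw":0},{"translation":[0,0.5,0],"twist":0,"claw":0},{"translation":[0,0,0],"twist":0,"claw":0},{"translation":[0,0,0],"twist":0,"claw":0}]'
python3 look.py 7 wrist top side
```

```text
clock: 16.87
tool_pos: [0.4127, -0.092, 0.2196]
eef_rot: [-0.052, 0.999, 0.0, 0.001]
contact_force: [0.4, -0.4, -0.9]
opening: 0.003
wrist
specimen 0.51 [105.4 108. ] [ 0.3594 -0.2839  0.0835]
jar 0.61 [103.3 104.1] [ 0.3635 -0.3423  0.    ]
door_face 0.97 [126.8 400.5] [ 0.3496 -0.0343  0.106 ]
top
jar 0.79 [245.4 422.5] [ 0.3754 -0.343   0.    ]
cabinet_front 0.92 [179.4 365.9] [ 0.5485 -0.1682  0.106 ]
tray_front 0.7 [182.2 368.9] [ 0.5413 -0.1765  0.104 ]
door_hinge 0.75 [190.7 320.2] [ 0.5157 -0.0444  0.106 ]
door_face 0.72 [191.  321.1] [ 0.5149 -0.0469  0.106 ]
side
specimen 0.4 [197.3 393.1] [ 0.3483 -0.1057  0.0835]
cabinet_front 0.77 [175.9 326.7] [ 0.531 -0.159  0.106]
tray_front 0.6 [176.5 330.9] [ 0.5204 -0.1625  0.104 ]
tray_front 0.51 [198.6 389.2] [ 0.3511 -0.0442  0.104 ]
door_hinge 0.93 [192.9 322.4] [ 0.5103 -0.0368  0.106 ]
door_face 0.79 [198.9 390.4] [ 0.3476 -0.0381  0.106 ]
```

View pics/wrist7.png

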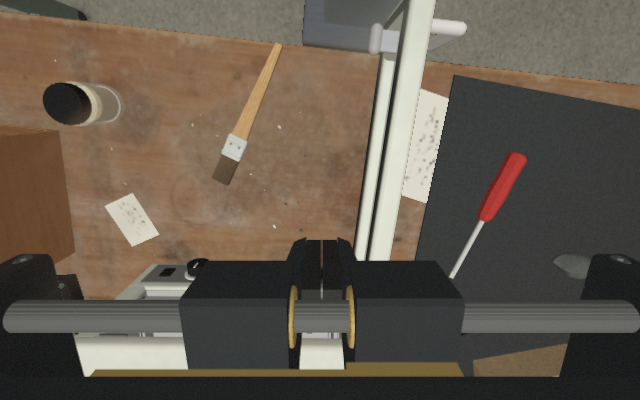

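The wrist view shows the tray no longer out, the door running from (415,0) to (378,260) with its bar handle at (440,35), and the jar and brush unmoved. Next I compute the door-push path.

```bash
cat > path.py <<'E'
from h import *
np.set_printoptions(precision=2,suppress=True)
H=np.array([.518,-.0425]); psi=np.radians(5.84); cx=np.array([np.cos(psi),np.sin(psi)]); cy=np.array([-cx[1],cx[0]])
def tcp(th,rad,gap):
    d=-cy*np.cos(th)-cx*np.sin(th); n=-cx*np.cos(th)+cy*np.sin(th)
    return H+rad*d+n*(.006+gap+.009*abs(n@cx)+.0175*abs(n@cy))
def tool(v): return np.array([-v@cx,v@cy])/.04
if __name__=='__main__':
    s=cam('wrist'); a=onz(s,0,437,.148); b=onz(s,260,393,.148); print('edge',a,b)
    e=(b-a)[:2]; print('theta from edge',np.degrees(np.arctan2(e@cx,e@cy)) )
    st=r.get_state(); p=st['tool_pos'][:2]; print('now',st['tool_pos'],st['clock'])
    q=tcp(1.67,.115,.02); print('start',q,tool(q-p)); p=q
    for th,rad,g in [(1.67,.115,.0),(1.5,.12,0),(1.3,.125,0),(1.1,.13,0),(.9,.14,0),(.7,.15,0),(.5,.16,0),(.3,.165,0),(.2,.168,0),(.12,.17,0),(.06,.17,0),(0,.17,0)]:
        q=tcp(th,rad,g); print(th,q.round(3),tool(q-p)); p=q
E
python3 path.py
```

```text
edge [ 0.27 -0.04  0.15] [ 0.45 -0.03  0.15]
theta from edge 94.89016768943306
now [ 0.41 -0.09  0.22] 18.1167
start [0.4 0. ] [-0.03  2.37]
1.67 [ 0.4  -0.02] [ 0.05 -0.5 ]
1.5 [ 0.4  -0.04] [ 0.23 -0.5 ]
1.3 [ 0.39 -0.06] [ 0.15 -0.62]
1.1 [ 0.4  -0.09] [ 0.01 -0.67]
0.9 [ 0.4  -0.12] [-0.05 -0.78]
0.7 [ 0.41 -0.15] [-0.26 -0.8 ]
0.5 [ 0.43 -0.18] [-0.47 -0.76]
0.3 [ 0.47 -0.2 ] [-0.72 -0.55]
0.2 [ 0.48 -0.21] [-0.41 -0.23]
0.12 [ 0.5  -0.21] [-0.35 -0.14]
0.06 [ 0.51 -0.21] [-0.28 -0.05]
0 [ 0.52 -0.21] [-0.28 -0.03]
```

```bash
python3 -m jog '[{"translation":[0,0.4,0],"twist":0,"claw":0},{"translation":[0,0.7,0],"twist":0,"claw":0},{"translation":[0,0.7,0],"twist":0,"claw":0},{"translation":[0,0.6,0],"twist":0,"claw":0},{"translation":[0,0.2,0.2],"twist":0,"claw":0},{"translation":[0,0,0.6],"twist":0,"claw":0},{"translation":[0,0,0.7],"twist":0,"claw":0},{"translation":[0,0,0.6],"twist":0,"claw":0},{"translation":[0,0,0.5],"twist":0,"claw":0},{"translation":[0,0,0.3],"twist":0,"claw":0},{"translation":[0,0,0],"twist":0,"claw":0},{"translation":[0,0,0],"twist":0,"claw":0}]'
python3 -c "
from path import *
p=r.get_state()['tool_pos'][:2];print(p,tool(tcp(1.656,.115,0)-p))"
```

```text
clock: 19.12
tool_pos: [0.4006, 0.0107, 0.1028]
eef_rot: [-0.051, 0.999, -0.0, -0.001]
contact_force: [-0.4, -0.2, 0.7]
opening: 0.003
[0.4  0.01] [ 0.03 -0.77]
```

```bash
python3 -m jog '[{"translation":[0,-0.15,0],"twist":0,"claw":0},{"translation":[0,-0.2,0],"twist":0,"claw":0},{"translation":[0,-0.2,0],"twist":0,"claw":0},{"translation":[0,-0.12,0],"twist":0,"claw":0},{"translation":[0,-0.1,0],"twist":0,"claw":0},{"translation":[0.08,-0.17,0],"twist":0,"claw":0},{"translation":[0.08,-0.17,0],"twist":0,"claw":0},{"translation":[0.07,-0.17,0],"twist":0,"claw":0},{"translation":[0.05,-0.2,0],"twist":0,"claw":0},{"translation":[0.05,-0.2,0],"twist":0,"claw":0},{"translation":[0.05,-0.2,0],"twist":0,"claw":0},{"translation":[0,-0.22,0],"twist":0,"claw":0},{"translation":[0,-0.22,0],"twist":0,"claw":0},{"translation":[0,-0.22,0],"twist":0,"claw":0},{"translation":[-0.02,-0.2,0],"twist":0,"claw":0},{"translation":[-0.02,-0.2,0],"twist":0,"claw":0},{"translation":[0,0,0],"twist":0,"claw":0}]'
python3 look.py 8 top; python3 -c "
from path import *
p=r.get_state()['tool_pos'][:2]
for a in [(.9,.14),(.8,.14),(.6,.15)]: print(p,tool(tcp(*a,0)-p))"
```

```text
clock: 20.53
tool_pos: [0.3986, -0.1103, 0.103]
eef_rot: [-0.049, 0.999, -0.001, -0.001]
contact_force: [0.6, -0.4, 0.2]
opening: 0.006
top
jar 0.66 [246.5 422.6] [ 0.3722 -0.3433  0.    ]
cabinet_front 0.6 [181.7 368.7] [ 0.5423 -0.1758  0.106 ]
tray_front 0.64 [183.4 368.8] [ 0.5379 -0.1763  0.104 ]
door_hinge 0.69 [191.7 318.6] [ 0.5129 -0.0401  0.106 ]
[ 0.4  -0.11] [ 0.02 -0.37]
[ 0.4  -0.11] [-0.18 -0.68]
[ 0.4  -0.11] [-0.52 -1.45]
```

View pics/top8.png

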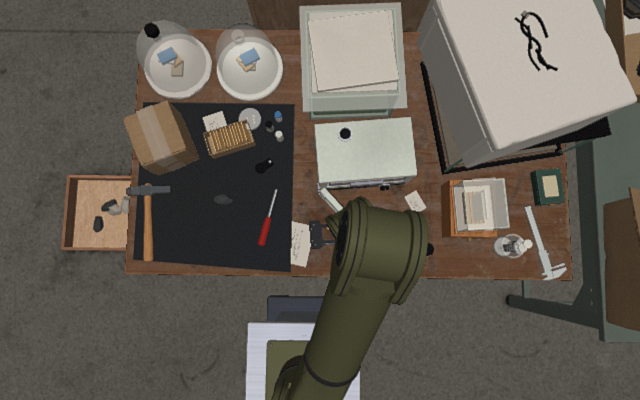

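The top view shows the door partly swung at (330,195)–(342,210), with the jar still at (430,250). I'm carrying on along the arc.

```bash
python3 -m jog '[{"translation":[0.01,-0.18,0],"twist":0,"claw":0},{"translation":[0.01,-0.18,0],"twist":0,"claw":0},{"translation":[-0.06,-0.2,0],"twist":0,"claw":0},{"translation":[-0.06,-0.2,0],"twist":0,"claw":0},{"translation":[-0.07,-0.2,0],"twist":0,"claw":0},{"translation":[-0.07,-0.2,0],"twist":0,"claw":0},{"translation":[-0.12,-0.19,0],"twist":0,"claw":0},{"translation":[-0.12,-0.19,0],"twist":0,"claw":0},{"translation":[-0.12,-0.19,0],"twist":0,"claw":0},{"translation":[-0.12,-0.19,0],"twist":0,"claw":0},{"translation":[-0.18,-0.14,0],"twist":0,"claw":0},{"translation":[-0.18,-0.14,0],"twist":0,"claw":0},{"translation":[-0.18,-0.14,0],"twist":0,"claw":0},{"translation":[-0.18,-0.14,0],"twist":0,"claw":0},{"translation":[0,0,0],"twist":0,"claw":0}]'
python3 -c "
from path import *
p=r.get_state()['tool_pos'][:2]
for a in [(.3,.165),(.2,.168),(.12,.17),(.06,.17),(0,.17)]: print(p,tool(tcp(*a,0)-p))"
```

```text
clock: 22.18
tool_pos: [0.4687, -0.2022, 0.1031]
eef_rot: [-0.05, 0.999, -0.0, 0.001]
contact_force: [0.6, -0.1, -0.1]
opening: 0.005
[ 0.47 -0.2 ] [0.06 0.05]
[ 0.47 -0.2 ] [-0.35 -0.18]
[ 0.47 -0.2 ] [-0.7  -0.32]
[ 0.47 -0.2 ] [-0.98 -0.37]
[ 0.47 -0.2 ] [-1.26 -0.4 ]
```

```bash
python3 -m jog '[{"translation":[-0.1,-0.05,0],"twist":0,"claw":0},{"translation":[-0.1,-0.05,0],"twist":0,"claw":0},{"translation":[-0.1,-0.05,0],"twist":0,"claw":0},{"translation":[-0.1,-0.05,0],"twist":0,"claw":0},{"translation":[-0.1,-0.04,0],"twist":0,"claw":0},{"translation":[-0.1,-0.04,0],"twist":0,"claw":0},{"translation":[-0.08,-0.03,0],"twist":0,"claw":0},{"translation":[-0.08,-0.02,0],"twist":0,"claw":0},{"translation":[-0.08,-0.02,0],"twist":0,"claw":0},{"translation":[-0.05,0,0],"twist":0,"claw":0},{"translation":[0,0,0],"twist":0,"claw":0}]'
python3 -m jog '[{"translation":[-0.04,0,0],"twist":0,"claw":0},{"translation":[-0.04,0,0],"twist":0,"claw":0},{"translation":[-0.04,0,0],"twist":0,"claw":0},{"translation":[0,0,0],"twist":0,"claw":0}]'
```

```text
clock: 23.1
tool_pos: [0.5043, -0.211, 0.1032]
eef_rot: [-0.051, 0.999, -0.0, 0.001]
contact_force: [0.1, -1.1, 0.8]
opening: 0.005
clock: 23.43
tool_pos: [0.5071, -0.2109, 0.103]
eef_rot: [-0.051, 0.999, -0.0, -0.001]
contact_force: [-3.5, -1.0, 1.9]
opening: 0.01
```

Now on the roller, so pushing in small steps.

```bash
for i in 1 2 3; do python3 -m jog '[{"translation":[-0.04,0,0],"twist":0,"claw":0},{"translation":[-0.04,0,0],"twist":0,"claw":0},{"translation":[0,0,0],"twist":0,"claw":0}]' | egrep 'pos|force'; done
```

```text
tool_pos: [0.5087, -0.2109, 0.103]
contact_force: [-7.7, -1.4, 6.4]
tool_pos: [0.5157, -0.2096, 0.1033]
contact_force: [0.0, -0.5, -0.2]
tool_pos: [0.5164, -0.2094, 0.103]
contact_force: [-4.4, -0.2, 4.0]
```

```bash
python3 -m jog '[{"translation":[-0.04,0,0],"twist":0,"claw":0},{"translation":[-0.04,0,0],"twist":0,"claw":0},{"translation":[0,0,0],"twist":0,"claw":0}]' | egrep 'pos|force'; python3 -m jog '[{"translation":[0.3,0,0],"twist":0,"claw":0},{"translation":[0.6,0,0],"twist":0,"claw":0},{"translation":[0.7,0,0],"twist":0,"claw":0},{"translation":[0.7,0,0],"twist":0,"claw":0},{"translation":[0.3,0,-0.4],"twist":0,"claw":0},{"translation":[0,0,-0.7],"twist":0,"claw":0},{"translation":[0,0,-0.8],"twist":0,"claw":0},{"translation":[0,0,-0.8],"twist":0,"claw":0},{"translation":[0,0,-0.8],"twist":0,"claw":0},{"translation":[0,0,-0.4],"twist":0,"claw":0},{"translation":[0,0,0],"twist":0,"claw":0},{"translation":[0,0,0],"twist":0,"claw":0}]'
python3 look.py 9 wrist top side; python3 -c "
import cv2,numpy as np
a=cv2.imread('pics/wrist9.png');b=cv2.imread('pics/side9.png')[100:260,220:460]
b=cv2.resize(b,(450,300));c=cv2.resize(cv2.imread('pics/top9.png')[90:290,190:450],(350,269)); 
o=np.zeros((600,800,3),np.uint8);o[:300,:450]=b;o[:269,450:]=c;o[300:,:480]=cv2.resize(a,(480,300));cv2.imwrite('pics/m9.png',o)"
```

```text
tool_pos: [0.5163, -0.2094, 0.1028]
contact_force: [-12.3, -0.1, 9.7]
clock: 25.43
tool_pos: [0.4188, -0.2198, 0.2598]
eef_rot: [-0.051, 0.999, -0.001, 0.002]
contact_force: [-0.4, -0.0, -0.2]
opening: 0.004
wrist
jar 0.63 [110.8 229.3] [ 0.3646 -0.3418  0.    ]
top
cabinet_front 0.7 [177.8 365.9] [ 0.5529 -0.1682  0.106 ]
door_hinge 0.96 [191.1 318.4] [ 0.5146 -0.0395  0.106 ]
door_hinge 0.32 [179.3 366.1] [ 0.5488 -0.1687  0.106 ]
door_face 0.7 [183.2 386.9] [ 0.5389 -0.2252  0.106 ]
side
jar 0.87 [193.1 397.9] [ 0.3587 -0.3517  0.    ]
cabinet_front 0.55 [175.9 325.2] [ 0.5349 -0.158   0.106 ]
tray_front 0.7 [168.6 333.3] [ 0.5299 -0.2286  0.104 ]
door_face 0.71 [167.7 332. ] [ 0.5339 -0.2296  0.106 ]
```

View pics/m9.png

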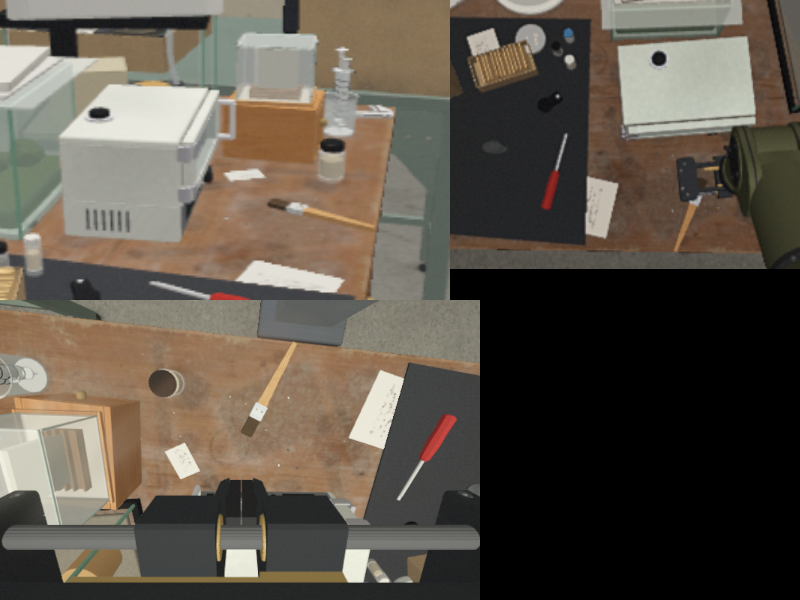

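The side crop shows the door flush on the cabinet front. The jar, brush, rock and screwdriver are where they stood, and the arm is clear, so I'm handing in.

```bash
python3 -c "
from plant import r
print(r.get_state()['clock'],r.finish_job())"
```

```text
the job is handed in; nothing more can be done
26.6333 None
```

I laid the specimen in the middle of the tray, pushed the tray home, swung the door shut and handed the job in at 26.6 s. `finish_job` gave no verdict.

- **Specimen:** the wrist picture after release showed it lying flat in mid-tray. It was also still on the tray late in the push, but I did not see it again after the tray snapped home.
- **Tray:** the force rose to about 7 N and dropped to zero as it snapped home. It then rose to 11.7 N with no further motion, within about 1 mm of where the tray's stop should be.
- **Door:** I pushed it slowly along its arc, the last part in small steps. It went over the roller at about 8 N and snapped shut, then stood firm at 12 N. The final side picture shows it flush with the cabinet front.
- **Bystanders:** the jar and dark rock look unmoved in the final pictures, and the arm was clear of everything when I handed in.
- **Checks that disagreed:** in the last pictures the networks put `door_face` about 15–20 mm off to the right of where the geometry puts it. One `tray_front` report in the side view was really the door. I trusted the force readings and the picture instead.

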